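# Wedge the retaining arm open and put the spool away

### The arm

A 7-joint arm with a two-finger parallel gripper is mounted at the origin on the work surface. World frame = base frame: x ahead of the robot, y to its left, z up, the work surface at z = 0. Lengths are in m, angles in rad, forces in N, time in s.
With the tool pointing down it reaches from about 0.4 to 0.85 m from the base axis. Payload 6.9 kg.
Tool frame: the origin (TCP) lies midway between the tips of the shut fingers; the grasp point (between the pads) lies behind it (ctrl.pinch_z is the z of the grasp point in the tool frame, in m); z points along the fingers, y is the line along which they close (so a half turn about z gives the same grasp; the last joint's range is limited). The gripper opens to 85 mm and grips with 20 to 120 N. Pads are 22 mm wide; open, the fingers measure 114 mm over their backs; the gripper's body (76 mm by 85 mm) begins 54 mm behind the grasp point. The pads swing forward as they close: fully open they stand 13 mm farther back than shut.
Start: joints at [-1.06, 0.507, -0.238, 1.5, 0.126, 1.149, -0.155], TCP at [0.247, 0.574, 0.231] pointing down, gripper open.
Joint ranges: [-3.08, 3.08], [-0.24, 2.05], [-1.43, 1.35], [0, 2.5], [-1.52, 4.66], [0.17, 1.96], [-2.89, 2.89]. Speed limits (rad/s): [2.39, 2.39, 3.14, 3.14, 3.14, 3.14, 3.14].

### API

Orientations are given as a unit quaternion [w, x, y, z].
In Python, from station import ctrl, get_state, vision, ticket, models gives the robot as it stands. Calls block until the motion is done:
- ctrl.movep(position, orientation): joint-space move of the TCP to a pose.
- ctrl.movel(position, frame=None, max_speed=0.15): straight line of the TCP; frame=None keeps the orientation; max_speed is the mean speed in m/s.
- ctrl.set_joints(angles): joint-space move.
- ctrl.ungrasp() and ctrl.close_gripper(force=None): open the fingers fully, or close them until they stop; force is the grip in N (None keeps the last).
- ctrl.pause(seconds).
- ctrl.ik(position, orientation): joint angles nearest the present ones, or None.
- get_state(): the state.
- vision.grab_frame(name): name is "side" or "top" or "wrist"; returns (picture, depth): 400x640x3 uint8, blue, green, red; 400x640 float32, m along the optical axis (not along the pixel's ray), 0 where there is no reading.
- vision.camera_info(name): a dict with "mtx" (3x3 intrinsics, pixels), "R" (3x3) and "t" (3): a world point X has camera coordinates R X + t; the wrist camera has in their place "hand_eye" (4x4, takes a point from camera to tool coordinates, whose origin is the TCP and whose axes are the flange's). Camera axes: x right, y down, z forward; pixel columns grow to the right and rows downward; lengths in m; the calibration is good to about 2 mm. A picture is of the moment at which its call begins: read the wrist's pose just before it. camera_info takes no time and is no camera call.
A pose or a line that the arm cannot do raises ctrl.Unreachable and nothing moves.
- ticket.close_job(): hands the job in; it is judged then, once.
Trained networks look in the newest picture that a camera, given by its name, has taken for a name from the list of things; names that differ only in an ending like _2 or _b are one class to them, and where a whole thing is asked for, a point or a joint stands for the part that bears it (a point fixed in the world has none). Each returns a list of dicts, best first, with "p" (0 to 1); they miss things now and then, are a little off and sometimes report something else, mostly with a low value. They report only what shows in the picture. A call takes as long as a camera call. They do not tell look-alikes from the thing itself.
- models.recognise(camera, target): "point" ([column, row] in pixels, amid what is visible of it).
- models.masks_of(camera, target): "mask" (400x640 bool, what is visible of it) and "point" ([column, row] in pixels, amid what is visible of it).
The state is a dict: "time": time; "qpos": joint angles; "qd": joint speeds; "tau": joint torques, N m; "tcp_pos": TCP position; "eef_rot": TCP orientation; "contact_force": force on the tool from outside, world axes, zero at the start; "wrist_torque": the same for the moment, N m; "width": finger opening in m; "gripper_force": force on a finger pad.
Only numpy, scipy, OpenCV 4.12 (cv2) and the standard library are available. Lean on these libraries where they do the work, as an engineer would, in place of code of your own. Each camera call takes 0.05 s, during which the arm holds its last target. There are 200 camera calls.

### The job

Get the valve spool out of the inspection fixture: push the orange wedge in under the sprung blue arm until the arm stays up on the wedge's flat top, then draw the spool along the rods to the loading end, clear of the arm, and let it rest there. Take it again by its middle and lay it in the wooden cradle without dropping it or putting it down on the granite; leave the arm wedged up and the other instruments where they are.

Things in the scene. Friction and masses are not known exactly. Their poses are not given: they have to be found in the camera images.
- fixture: Fixed inspection fixture. Its frame (F): origin on the granite work surface (height 0) below the spool's start, x from the robot's side towards the arm's hinge, y along the rods to the loading end. Aluminium base 10 mm thick, x -34 to 90, y -90 to 220 mm. Two hinge cheeks 88 mm tall at x 56 to 88, |y| < 26 mm. An end stop 52 mm tall touches the spool's -y end at the start (y = -77 mm).
- loading_place (a point): On the rods at F x 0, y 130, 44 mm high: where the spool's middle should lie at the loading end (y 112 to 150 will do). Two 10 mm steel rods, tops 29 mm high, run from F y -86 to 214 mm and carry the spool with its axis at x 0, 44 mm high. Rods and their supports are only 30 mm wide: fingers can straddle the spool and travel beside the rods, down to the base (10 mm).
- holdarm (a joint): Sprung blue arm, rad: 0 = shut, grows as its front rises (limit 0.6); hinge parallel to F y at F x 70, 74 mm high. It reaches to F x -85 and never stays up by itself. 20 mm wide, with a yoke |y| < 30 mm over the spool whose two fingers drop 3.5 mm into its grooves (shut: top 79 mm high). 0.06 frees the spool; on the wedge's flat top it stands at 0.144, its front end 100 mm high.
- lift_foot (a point): Lowest point of the steel roller (16 mm thick, 28 mm long along F x) under the arm's front leg: shut, at F x -75, y 0, 18 mm high, pressing down with 4 to 5 N. The wedge goes below it, slid on the granite in the F +y direction with its middle line on F x -75, so that 26 mm stay free between the wedge and the base (10 mm high, edge at x -34) for a finger.
- wedge_stop (a point): Near face of the fixture's 12 mm high stop lug on the granite, at F x -75, y 79 mm, here 6 mm high: the farthest that the wedge's nose can go. The roller then stands 15 mm along the wedge's flat top (anywhere on the flat top will do).
- wedge_mid (a point): Middle of the loose orange nylon wedge, 19 mm above its underside: 165 mm long (own y), 30 mm wide (own x), 0.14 kg. Nose, 10 mm high, at y +82.5 mm; the top slopes up over the first 64 mm to a flat top 38 mm high that runs on to the tail at y -82.5 mm. Gripped across its width near the tail (about y -62) it can be pushed in, with 8 to 15 N.
- spool_mid (a point): Centre of the loose steel valve spool, on its axis: 150 mm long (own y), 34 mm thick, 0.45 kg, with two grooves 12 mm wide, 24 mm in diameter, 18 to 30 mm either side of the middle. At the start its middle lies below the yoke, so that only its ends can be gripped; the end towards the loading end is free.
- cradle_seat (a point): Where the spool's middle lies in the fixed wooden cradle, 40 mm high; y = direction of the spool's axis (either way round). Cradle 104 mm (x) by 190 mm (y): two 90 degree V saddles 38 mm high, 96 mm wide, at |y| 38 to 79 mm; end walls 44 mm high leave 4 mm at each end of the spool. The 76 mm gap between the saddles (floor 8 mm high) is for the fingers.
- micrometer: Bystander: outside micrometer lying flat, 165 mm long, 18 mm high.
- dial_stand: Bystander: dial gauge on a stand, red base 60 by 50 mm, 205 mm tall, dial arm reaching 135 mm along its own y.
- ring_gauge: Bystander: steel ring gauge, 84 mm across, 26 mm high.
Things that resemble listed ones, but are neither listed nor needed, are in the scene too. There is more than one size of the part that bears wedge_mid; the job needs the larger. Of the things that look like the part that bears cradle_seat, take the one that is nearest to the robot's base at the start.

How it is judged:
On the way, in this order (a step that is already met when the one before it is completed fails the run):
1. the arm stands up on the wedge, which the robot has let go, and the spool is still in its place (value of joint holdarm above 0.118 rad and distance between lift_foot and wedge_mid below 0.08 m and contact force between wedge and fixture above 1 N and contact force between the fingers and wedge below 0.1 N and contact force between the fingers and fixture below 0.1 N and distance of spool_mid from where it was at the start of the episode below 0.02 m), for 0.2 s.
2. the spool rests on the rods at the loading end, clear of the arm and let go (y of spool_mid in the frame of fixture between 0.11 and 0.155 m and distance between spool_mid and loading_place below 0.028 m and contact force between the fingers and spool below 0.1 N and linear speed of spool below 0.02 m/s and value of joint holdarm above 0.118 rad), for 0.2 s.
At the end, for the whole second after the job is handed in: The spool lies at rest in both saddles of the wooden cradle (middle within 8 mm of its seat, axis within 0.05 rad), let go, and the arm still stands up on the wedge (above 0.118 rad) (horizontal distance between spool_mid and cradle_seat below 0.008 m and distance between spool_mid and cradle_seat below 0.009 m and angle between the y axis of spool_mid and the y axis of cradle_seat, either way round below 0.05 rad and linear speed of each of spool, wedge below 0.02 m/s and value of joint holdarm above 0.118 rad and distance between lift_foot and wedge_mid below 0.08 m and contact force between wedge and fixture above 1 N); the robot touches nothing.
It fails at once if the spool is dropped or thrown (it moves faster than 0.45 m/s with no finger on it) (linear speed of spool above 0.45 m/s and contact force between the fingers and spool below 0.05 N).
It fails at once if the spool is put down on the granite or on the fixture's base (its middle below 30 mm) (height (world z) of spool_mid below 0.03 m).
It fails at once if another instrument is shifted by more than 20 mm (distance of any of micrometer, dial_stand, ring_gauge from where it was at the start of the episode above 0.02 m).
It also fails if it takes over 72 s, if anything falls off the work surface, if the arm or the gripper's body presses on something with over 40 N, if the wrist force passes 120 N, or if a joint passes its speed limit or range.

## Working session

There is one attempt and no reset: what is moved stays moved. The work goes in short steps, each a Python script; the robot and the scene stay as the last script left them, time stands still between calls to the robot, and variables do not carry over. Pictures are saved under pics/ and viewed, at most 10 in all, crops included, and the job is handed in when it is done.

```bash
mkdir -p pics; ls; python3 - <<'E'
from station import ctrl,get_state,vision,ticket,models
import cv2,numpy as np
print(get_state(), ctrl.pinch_z)
for c in ("top","side"):
    p,d=vision.grab_frame(c); cv2.imwrite(f"pics/{c}0.png",p); np.save(f"pics/{c}0.npy",d)
    i=vision.camera_info(c); print(c,i["mtx"],i["R"],i["t"])
    for t in ("fixture","wedge_mid","spool_mid","cradle_seat","holdarm","micrometer","dial_stand","ring_gauge"):
        print(t,[(np.round(r["point"]).tolist(),round(r["p"],2)) for r in models.recognise(c,t)])
print(get_state()["time"])
E
```

```text
pics
{'time': 0.0, 'qpos': array([-1.05950463,  0.50833414, -0.23753687,  1.50116188,  0.12568884,
        1.1489012 , -0.15478699]), 'qd': array([ 0.0002718 ,  0.00027115, -0.00012879,  0.00038654, -0.00059392,
       -0.00082081, -0.00076618]), 'tau': array([-6.84078659e-04, -6.20597076e+01, -2.18682535e+00, -2.49651611e+01,
        1.26174526e-02,  1.22426514e-02, -8.80195415e-06]), 'tcp_pos': array([0.24657424, 0.57373978, 0.23042236]), 'eef_rot': array([-1.72444314e-04,  2.01487129e-01,  9.79490741e-01, -8.91221066e-04]), 'contact_force': array([-0.72499359, -0.14487866,  0.44548438]), 'wrist_torque': array([-0.05204481, -0.01527707, -0.02138092]), 'gripper_force': 0.0, 'width': 0.08562829220690378} -0.0187
top [[444.1729458    0.         319.08410699]
 [  0.         444.1729458  204.30368504]
 [  0.           0.           1.        ]] [[-1.08980131e-02 -9.99940504e-01 -4.70523494e-04]
 [-9.97858334e-01  1.09056693e-02 -6.44965981e-02]
 [ 6.44978922e-02 -2.33368984e-04 -9.97917816e-01]] [0.11662931 0.53783106 1.3191654 ]
fixture [([350.0, 164.0], 0.96)]
wedge_mid [([474.0, 280.0
[... 187 characters left out ...]
[([448.0, 131.0], 0.63)]
ring_gauge [([262.0, 139.0], 0.81)]
side [[423.49323827   0.         324.53897718]
 [  0.         423.49323827 199.83554163]
 [  0.           0.           1.        ]] [[-0.96917216 -0.24591213  0.0152495 ]
 [-0.18968352  0.70520367 -0.68316027]
 [ 0.15724339 -0.66499249 -0.73010924]] [0.58154726 0.04936509 1.54021357]
fixture [([311.0, 184.0], 0.79)]
wedge_mid [([382.0, 131.0], 0.8), ([410.0, 138.0], 0.74)]
spool_mid [([321.0, 170.0], 0.59)]
cradle_seat [([344.0, 264.0], 0.73), ([358.0, 344.0], 0.63), ([328.0, 159.0], 0.3)]
holdarm [([328.0, 158.0], 0.53)]
micrometer [([268.0, 176.0], 0.49)]
dial_stand [([309.0, 119.0], 0.74)]
ring_gauge [([267.0, 228.0], 0.97)]
0.9
```

View pics/top0.png

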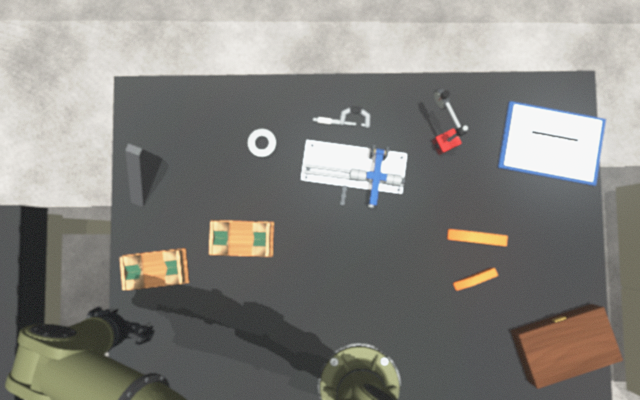

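View pics/side0.png

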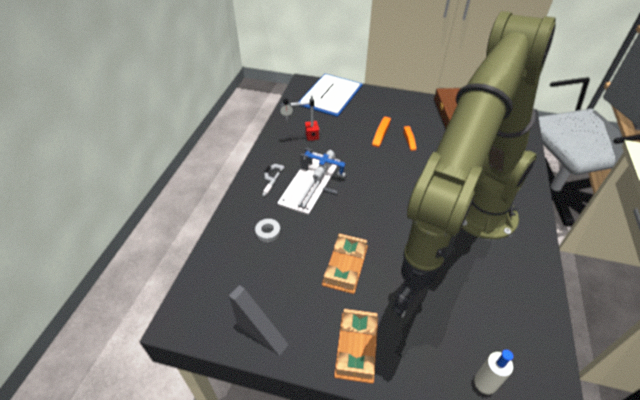

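The top view shows the fixture at about (350,165), with its arm at (375,178) and the loading end to the left. The larger wedge is at (478,238), the smaller at (474,280). The cradle nearest the base is at (240,240), not the one at (155,269). Next I'll measure these roughly with depth.

```bash
cat > h.py <<'E'
from station import ctrl,get_state,vision,ticket,models
import cv2,numpy as np
from scipy.spatial.transform import Rotation as Ro
def q2R(q): return Ro.from_quat(np.r_[q[1:],q[0]]).as_matrix()
def down(yaw):
    """tool pointing down, tool y axis (closing line) at angle yaw in the world xy plane"""
    y=np.array([np.cos(yaw),np.sin(yaw),0]); z=np.array([0,0,-1.]); x=np.cross(y,z)
    q=Ro.from_matrix(np.c_[x,y,z]).as_quat(); return np.r_[q[3],q[:3]]
def cloud(cam,d=None):
    i=vision.camera_info(cam); s=get_state()
    p=None
    if d is None: p,d=vision.grab_frame(cam)
    v,u=np.mgrid[:400,:640]; K=i["mtx"]
    P=np.stack([(u-K[0,2])/K[0,0]*d,(v-K[1,2])/K[1,1]*d,d],-1)
    if cam=="wrist":
        H=i["hand_eye"]; W=(P@H[:3,:3].T+H[:3,3])@q2R(s["eef_rot"]).T+s["tcp_pos"]
    else: W=(P-i["t"])@i["R"]
    W[d<=0]=np.nan
    return p,W
def rect(P):
    r=cv2.minAreaRect((P[:,:2]*1000).astype(np.float32)); b=cv2.boxPoints(r)
    e=[b[1]-b[0],b[2]-b[1]]; e=max(e,key=np.linalg.norm)
    return np.array(r[0])/1000,sorted(r[1]),np.arctan2(e[1],e[0])
def masks(cam,t): return models.masks_of(cam,t)
E
python3 - <<'E'
from h import *
p,W=cloud("top")
print(vision.camera_info("wrist"))
for t in ("fixture","wedge_mid","cradle_seat","micrometer","dial_stand","ring_gauge"):
    for r in masks("top",t):
        m=cv2.erode(r["mask"].astype(np.uint8),np.ones((1,1)))>0
        P=W[m]; P=P[np.isfinite(P[:,0])]
        c,s,a=rect(P)
        print(t,round(r["p"],2),np.round(r["point"]),"c",np.round(c,3),"size",np.round(s),"ang",round(np.degrees(a),1),"z pct",np.round(np.percentile(P[:,2],[5,50,95]),3))
        if t=="wedge_mid":
            u=(P[:,:2]-c)@[np.cos(a),np.sin(a)]
            print([ (round(k,2),round(float(np.median(P[abs(u-k)<.01,2])),3)) for k in np.linspace(u.min()+.01,u.max()-.01,8)])
print(get_state()["time"])
E
```

```text
{'mtx': array([[311.72052586,   0.        , 322.05600885],
       [  0.        , 311.72052586, 193.50717877],
       [  0.        ,   0.        ,   1.        ]]), 'hand_eye': array([[ 4.26330907e-04, -9.65859997e-01, -2.59064247e-01,
         6.65453664e-02],
       [ 9.99999565e-01,  6.26606891e-04, -6.90499793e-04,
         6.63102488e-04],
       [ 8.29257570e-04, -2.59063840e-01,  9.65859845e-01,
        -1.41314374e-01],
       [ 0.00000000e+00,  0.00000000e+00,  0.00000000e+00,
         1.00000000e+00]])}
fixture 0.8 [346. 162.] c [0.633 0.009] size [188. 308.] ang 80.4 z pct [0.005 0.011 0.081]
wedge_mid 0.74 [479. 236.] c [ 0.434 -0.358] size [ 32. 163.] ang 82.0 z pct [0.013 0.036 0.043]
[(np.float64(-0.07), 0.038), (np.float64(-0.05), 0.038), (np.float64(-0.03), 0.038), (np.float64(-0.01), 0.039), (np.float64(0.01), 0.038), (np.float64(0.03), 0.032), (np.float64(0.05), 0.023), (np.float64(0.07), 0.015)]
wedge_mid 0.64 [475. 276.] c [ 0.312 -0.352] size [ 24. 125.] ang -68.5 z pct [0.009 0.027 0.033]
[(np.float64(-0.05), 0.013), (np.float64(-0.04), 0.018), (np.float64(-0.02)
[... 557 characters left out ...]
float64(-0.15), 0.011), (np.float64(-0.11), 0.01), (np.float64(-0.06), 0.078), (np.float64(-0.02), 0.01), (np.float64(0.02), 0.011), (np.float64(0.06), 0.011), (np.float64(0.11), 0.01), (np.float64(0.15), 0.01)]
cradle_seat 0.97 [241. 237.] c [0.44  0.343] size [104. 184.] ang 88.0 z pct [0.004 0.02  0.043]
cradle_seat 0.94 [156. 272.] c [0.35  0.611] size [109. 205.] ang -84.2 z pct [0.003 0.019 0.042]
micrometer 0.86 [345. 119.] c [0.811 0.035] size [ 58. 168.] ang 84.3 z pct [0.01  0.015 0.021]
dial_stand 0.68 [445. 131.] c [ 0.791 -0.271] size [120. 183.] ang 22.1 z pct [0.002 0.078 0.195]
ring_gauge 0.68 [262. 138.] c [0.727 0.283] size [83. 87.] ang -85.0 z pct [0.003 0.025 0.03 ]
1.25
```

```bash
cat > look.py <<'E'
from h import *
ya=np.radians(-8)
for nm,pos in (("cradle",[.44,.34,.27]),("fix",[.56,.0,.34]),("wedge",[.434,-.34,.24])):
    c=[]
    for y in (ya,ya+np.pi):
        q=ctrl.ik(pos,down(y))
        if q is not None: c.append((abs(q[6]),y))
    if not c: print("no ik",nm); continue
    y=min(c)[1]; print(nm,"yaw",round(np.degrees(y)),"q7 cands",np.round(c,2).tolist())
    ctrl.movep(pos,down(y)); ctrl.pause(.2)
    p,W=cloud("wrist"); cv2.imwrite(f"pics/w_{nm}.png",p); np.save(f"pics/w_{nm}.npy",W)
    t={"cradle":"cradle_seat","fix":"fixture","wedge":"wedge_mid"}[nm]
    ms=masks("wrist",t); np.save(f"pics/m_{nm}.npy",np.array([m["mask"] for m in ms]))
    for m in ms:
        P=W[m["mask"]]; P=P[np.isfinite(P[:,0])]; c,s,a=rect(P)
        print(nm,round(m["p"],2),np.round(m["point"]),np.round(c,4),np.round(s),round(np.degrees(a),2),np.round(np.percentile(P[:,2],[5,50,95]),4))
    print(get_state()["time"],np.round(get_state()["qpos"],2))
E
python3 look.py
```

```text
cradle yaw -8 q7 cands [[0.79, -0.14], [2.02, 3.0]]
cradle 0.95 [222.  12.] [0.3598 0.5246] [ 30. 102.] 0.4 [0.0055 0.026  0.0434]
cradle 0.76 [325. 150.] [0.4396 0.3451] [108. 201.] 88.1 [0.0057 0.0229 0.0426]
2.7167 [-0.78  0.37  0.12  1.62 -0.05  1.15 -0.79]
fix yaw -8 q7 cands [[0.1, -0.14], [2.82, 3.0]]
fix 0.64 [387. 128.] [0.6379 0.0088] [209. 314.] 84.71 [0.0072 0.0091 0.0782]
4.3917 [-0.21  0.34  0.24  1.48 -0.08  1.33 -0.1 ]
wedge yaw -8 q7 cands [[0.65, -0.14], [2.14, 3.0]]
wedge 0.74 [223. 191.] [ 0.3049 -0.3505] [ 37. 124.] -68.89 [0.0046 0.0248 0.0287]
wedge 0.57 [323. 181.] [ 0.4366 -0.3554] [ 33. 166.] 82.13 [0.0121 0.036  0.0378]
6.0917 [ 0.36  0.4   0.38  1.69 -0.16  1.08  0.65]
```

```bash
cat > an.py <<'E'
from h import *
# fixture base
W=np.load("pics/w_fix.npy"); m=np.load("pics/m_fix.npy")[0]
img=cv2.imread("pics/w_fix.png").astype(float)
ok=np.isfinite(W[...,0])&(abs(W[...,2]-.010)<.004)&m
P=W[ok]; c,s,a=rect(P); print("base z10",np.round(c,4),np.round(s),np.degrees(a),np.median(P[:,2]))
# robust edges in rough frame: 
def frame(o,a): 
    y=np.array([np.cos(a),np.sin(a)]); x=np.array([y[1],-y[0]]); return x,y
hi=np.isfinite(W[...,0])&(W[...,2]>.055)&(W[...,2]<.15)&m
for a in np.radians([82,82.5,83,83.5,84,84.5,85]):
    x,y=frame(0,a); A=P[:,:2]
    # white bright plate bins: edge x position vs y
    u=A@x; v=A@y
    e=[];f=[]
    for k in np.linspace(v.min()+.02,v.max()-.02,10):
        b=abs(v-k)<.008
        e.append(np.percentile(u[b],1)); f.append(np.percentile(u[b],99))
    print(round(np.degrees(a),1),"lo",np.round(np.array(e)*1000,1),"hi",np.round(np.array(f)*1000,1),"v",np.round(np.percentile(v,[.3,99.7])*1000,1))
H=W[hi]
print("high",rect(H))
# wedge
W=np.load("pics/w_wedge.npy"); m=np.load("pics/m_wedge.npy")[1]
P=W[m&np.isfinite(W[...,0])&(W[...,2]>.034)]; print("wedge flat",rect(P),np.median(P[:,2]))
W=np.load("pics/w_cradle.npy"); m=np.load("pics/m_cradle.npy")[1]
P=W[m&np.isfinite(W[...,0])&(W[...,2]>.03)]; print("cradle hi",rect(P),np.percentile(P[:,2],[50,98]))
E
python3 an.py
```

```text
base z10 [0.6257 0.011 ] [182. 310.] 81.46356 0.008605156938507857
82.0 lo [583.8 584.8 584.4 585.2 584.7 529.1 585.1 585.8 586.5 585.9] hi [706.3 692.1 697.6 705.6 706.9 706.6 707.6 707.5 707.4 708.1] v [-55.3 251.6]
82.5 lo [583.5 584.7 586.1 585.7 585.4 531.5 586.3 587.3 588.2 587.9] hi [705.9 691.8 698.3 706.6 707.7 708.1 708.6 709.  709.3 710. ] v [-61. 246.]
83.0 lo [583.1 584.6 586.4 586.1 586.  532.5 587.4 588.7 589.9 589.8] hi [705.5 691.7 698.5 707.1 708.3 709.  709.9 710.5 710.8 712. ] v [-67.  240.6]
83.5 lo [582.6 584.4 586.4 586.4 586.7 533.4 588.6 590.1 591.6 591.8] hi [705.1 691.4 698.6 707.5 708.9 710.2 710.9 712.2 712.6 713.9] v [-73.1 235.1]
84.0 lo [582.1 584.2 642.4 586.7 587.2 535.7 589.6 591.4 593.1 593.7] hi [704.6 691.1 698.8 708.1 709.5 711.  712.3 713.6 714.5 715.6] v [-79.  229.7]
84.5 lo [581.6 583.9 642.4 586.9 587.7 536.5 590.7 592.8 594.7 595.5] hi [704.1 690.8 698.8 708.3 710.  711.8 713.3 714.8 716.  717.6] v [-84.9 224.3]
85.0 lo [581.  583.5 642.4 587.  588.2 539.4 591.7 594.  596.2 597.4] hi [703.5 690.4 698.8 708.5 710.4 712.5 714.5 716.2 717.5 719.4] v [-90.8 218.8]
high (array([ 0.6173606 , -0.05665203]), [66.66116333007812, 171.02780151367188], np.float32(-0.16670777))
wedge flat (array([ 0.43115231, -0.382569  ]), [29.638092041015625, 110.76881408691406], np.float32(1.4276778)) 0.03672769426964653
cradle hi (array([0.4400177 , 0.34981943]), [96.1128158569336, 174.0477752685547], np.float32(1.5326394)) [0.03683103 0.04366592]
```

View pics/w_fix.png

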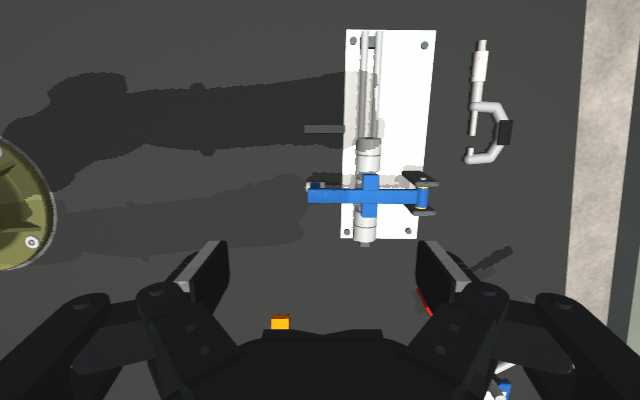

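The wrist view shows the arm along row ~196 from (307) to (425). The spool axis is at column ~368, its free end near (369,142), and the stop lug at (305–343,128). Next I'll refine the frames numerically.

```bash
cat > an2.py <<'E'
from h import *
a=np.radians(81.7); x=np.array([np.sin(a),-np.cos(a)]); y=np.array([np.cos(a),np.sin(a)])
D=np.load("pics/top0.npy"); _,WT=cloud("top",D)
for nm,W,img in (("wrist",np.load("pics/w_fix.npy"),cv2.imread("pics/w_fix.png")),("top",WT,cv2.imread("pics/top0.png"))):
    ok=np.isfinite(W[...,0]); hsv=cv2.cvtColor(img,cv2.COLOR_BGR2HSV)
    near=ok&(np.linalg.norm(W[...,:2]-[.63,.0],axis=-1)<.25)
    U=W[...,:2]@x; V=W[...,:2]@y; Z=W[...,2]
    blue=near&(hsv[...,0]>95)&(hsv[...,0]<125)&(hsv[...,1]>130)&(Z>.05)
    arm=blue&(U<.585)   # front bar
    print(nm,"arm front: u min",np.percentile(U[arm],1),"z",np.median(Z[arm]),"v",np.percentile(V[arm],[2,50,98]))
    pf=np.polyfit(U[blue&((U<.585)|(U>.64))],V[blue&((U<.585)|(U>.64))],1); print("arm line dv/du deg",np.degrees(pf[0]),"v at u=.617",np.polyval(pf,.617))
    # spool free part
    sp=near&~blue&(Z>.045)&(Z<.07)&(abs(U-.617)<.025)&(V>.05)&(V<.13)
    c=rect(W[sp]); print("spool",np.round(c[0]@np.c_[x,y],4),c[1],np.degrees(c[2]),"vmax",np.percentile(V[sp],99),"u",np.percentile(U[sp],[2,50,98]),"z",np.percentile(Z[sp],[50,98]))
    pl=near&(abs(Z-.0095)<.003)&(hsv[...,1]<60)&(hsv[...,2]>140)
    for k in (.06+.03,.12,.15,.18,.21,.24): b=pl&(abs(V-k)<.008); print(round(k,2),np.percentile(U[b],[1,99]).round(4) if b.sum() else None,end=" ")
    b=pl&(abs(U-.66)<.02); print("plate v",np.percentile(V[b],[.5,99.5]))
    lug=near&(U<.575)&(U>.50)&(V>.06)&(V<.2)&(Z>.0055)
    print("lug",np.percentile(U[lug],[2,98]),"v",np.percentile(V[lug],[2,98]),"z",np.median(Z[lug]),lug.sum())
    print("granite z",np.median(Z[near&(U>.4)&(U<.57)&(Z<.006)]))
for nm,W in (("wrist",np.load("pics/w_cradle.npy")),("top",WT)):
    print(nm,"cradle")
    a2=np.radians(87.8); y2=np.array([np.cos(a2),np.sin(a2)]); x2=np.array([y2[1],-y2[0]])
    r=np.nan_to_num(W[...,:2]-[.44,.345],nan=9); u=r@x2; v=r@y2; Z=W[...,2]
    b=abs(abs(u)-.042)<.004
    print("edge strip",[(int(k*1000),round(float(np.nanmax(np.r_[np.nan,Z[b&(abs(v-k)<.0035)]])*1000))) for k in np.arange(-.105,.106,.007)])
    hi=(abs(u)<.06)&(abs(v)<.11)&(Z>.03)
    for s in (-1,1):
        q=hi&(v*s>0); print(s,"v",np.percentile(v[q],[1,5,50,95,99]).round(4),"u",np.percentile(u[q],[1,99]).round(4))
    w=hi&(Z>.0415); print("walls",w.sum(),rect(W[w]))
E
python3 an2.py 2>/dev/null
```

```text
wrist arm front: u min 0.5340216095771959 z 0.07728367508008838 v [0.02784691 0.03816682 0.04634462]
arm line dv/du deg -0.6248220212208571 v at u=.617 0.037370138580460184
spool [0.618  0.0806] [33.39738845825195, 61.271827697753906] 81.61197 vmax 0.11114108369604027 u [0.60190333 0.61533924 0.63327925] z [0.05663679 0.06044257]
0.09 [0.5843 0.8102] 0.12 [0.5863 0.778 ] 0.15 [0.5854 0.8069] 0.18 [0.5848 0.7704] 0.21 [0.5855 0.7679] 0.24 [0.5846 0.7753] plate v [-0.05180557  0.25462565]
lug [0.50200095 0.57343384] v [0.07636992 0.10333457] z 0.42369722570197144 24695
granite z -0.0011674526286975517
top arm front: u min 0.5361051931688345 z 0.0785666678483964 v [0.02584976 0.03437381 0.0430603 ]
arm line dv/du deg -0.32792779688281665 v at u=.617 0.03404563297933866
spool [0.619  0.0796] [33.44940185546875, 56.94112777709961] 83.08122 vmax 0.10772111251675141 u [0.60279562 0.61589948 0.63371438] z [0.05788739 0.06395946]
0.09 [0.5867 0.8122] 0.12 [0.5318 0.779 ] 0.15 [0.5859 0.8087] 0.18 [0.5858 0.7747] 0.21 [0.5863 0.7694] 0.24 [0.5853 0.7749] plate v [-0.05617761  0.24946889]
lug [0.5119165  0.57397841] v [0.07873292 0.17657329] z 0.010324310627180245 80
granite z -7.160448419963728e-05
wrist cradle
```

View pics/w_cradle.png

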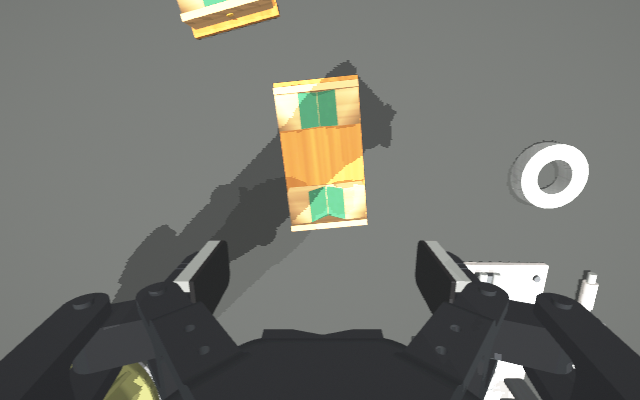

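```bash
cat >> h.py <<'E'
FA=np.radians(81.65); FX=np.array([np.sin(FA),-np.cos(FA)]); FY=np.array([np.cos(FA),np.sin(FA)])
O=np.array([.6171,-.0547]); FYAW=FA-np.pi/2
def F(x,y,z): return np.r_[O+FX*x/1000+FY*y/1000,z/1000]
def rep(t):
    s=get_state(); r=s["tcp_pos"][:2]-O; f=s["contact_force"]
    print(t,"t %.2f"%s["time"],"F",np.round([r@FX*1000,r@FY*1000,s["tcp_pos"][2]*1000],1),"w %.1f"%(s["width"]*1000),"g %.0f"%s["gripper_force"],"f",np.round([f[:2]@FX,f[:2]@FY,f[2]],1),flush=True)
    return s
E
python3 - <<'E'
from h import *
wa=np.radians(81.9); wy=np.array([np.cos(wa),np.sin(wa)]); g=np.array([.435,-.3555])-.062*wy
q=down(wa-np.pi/2)
ctrl.movep(np.r_[g,.10],q); ctrl.movel(np.r_[g,.014],max_speed=.12); rep("down")
ctrl.close_gripper(60); s=rep("closed")
if abs(s["width"]-.03)<.006:
    z=s["tcp_pos"][2]
    ctrl.movel(np.r_[s["tcp_pos"][:2],z+.012]); rep("up")
    ctrl.movel(F(-75,-185,26),down(FYAW),max_speed=.15); rep("over")
    ctrl.movel(F(-75,-182,14.3),max_speed=.08); ctrl.pause(.2); rep("set")
    p,W=cloud("wrist"); cv2.imwrite("pics/w_set.png",p); np.save("pics/w_set.npy",W)
E
```

```text
down t 7.64 F [-135.6 -386.4   14.9] w 85.9 g 0 f [ 0.6  0.7 -0.9]
closed t 8.20 F [-135.9 -386.3   14.5] w 28.9 g 61 f [-0.1  0.9  5.8]
up t 8.45 F [-135.6 -386.6   26.8] w 28.8 g 60 f [ 0.  -0.2 -1.2]
over t 10.00 F [ -75.3 -186.2   26.1] w 28.9 g 60 f [-0.4  0.9 -1.1]
set t 10.50 F [ -75.2 -182.3   14.1] w 28.7 g 61 f [-0.1 -2.3 -0.4]
```

```bash
python3 - <<'E'
from h import *
W=np.load("pics/w_set.npy"); img=cv2.imread("pics/w_set.png"); hsv=cv2.cvtColor(img,cv2.COLOR_BGR2HSV)
r=np.nan_to_num(W[...,:2]-O,nan=9); u=r@FX*1000; v=r@FY*1000; z=W[...,2]*1000
o=(hsv[...,0]>4)&(hsv[...,0]<22)&(hsv[...,1]>150)&(abs(u+75)<60)&(v<20)&(v>-260)
print("wedge u",np.percentile(u[o],[2,50,98]),"v",np.percentile(v[o],[1,99]),"z",np.percentile(z[o],[1,99]))
for k in (-130,-110,-90,-70,-50): b=o&(abs(v-k)<6); print(k,np.percentile(u[b],[3,97]).round(1),np.median(z[b]).round(1) if b.any() else "")
l=(u<-36)&(u>-110)&(v>65)&(v<110)&(z>5)&(z<20); print("lug",l.sum(),np.percentile(u[l],[2,98]),np.percentile(v[l],[2,98]),np.median(z[l]))
b=(hsv[...,0]>95)&(hsv[...,0]<125)&(hsv[...,1]>130)&(abs(v)<40)&(u<-35); print("arm",np.percentile(u[b],[1,99]),np.percentile(v[b],[2,50,98]),np.median(z[b]))
E
```

```text
wedge u [-95.57863572 -75.05931332 -60.94107213] v [-202.37657477  -77.45299003] z [-1.54671721 38.2009776 ]
-130 [-96. -58.] 36.5
-110 [-95.8 -59.3] 36.5
-90 [-95.4 -60.7] 29.9
-70 [-94.5 -93.7] -1.2Traceback (most recent call last):
  File "<stdin>", line 6, in <module>
    return _quantile_unchecked(
        a, q, axis, out, overwrite_input, method, keepdims, weights)
    return _ureduce(a,
                    func=_quantile_ureduce_func,
    ...<5 lines>...
                    overwrite_input=overwrite_input,
                    method=method)
    r = func(a, **kwargs)
    result = _quantile(arr,
                       quantiles=q,
    ...<2 lines>...
                       out=out,
                       weights=wgt)
    slices_having_nans = np.isnan(arr[-1, ...])
                                  ~~~^^^^^^^^^
IndexError: index -1 is out of bounds for axis 0 with size 0
```

View pics/w_set.png

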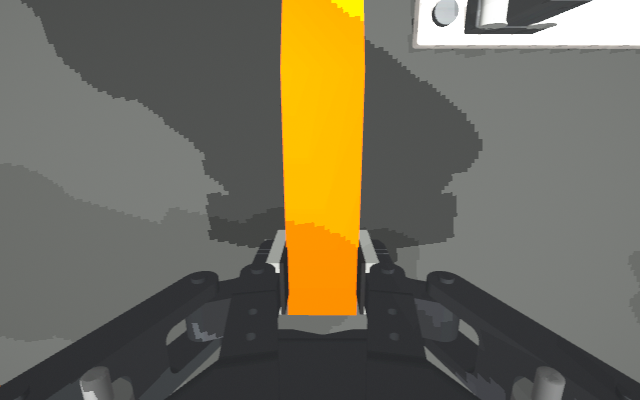

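The wedge is held straight between the pads, with its tail at row ~315. It points parallel to the base edge, and the base corner is at about (415,45). Now I'll push it in.

```bash
python3 - <<'E'
from h import *
W=np.load("pics/w_set.npy"); r=W[42,425:440,:2].mean(0)-O; print("base edge -y",r@FY*1000); r=W[5:40,418,:2]-O; print("base edge x",r@FX*1000//1)
mx=0
for y in (-140,-110,-90,-78,-70):
    ctrl.movel(F(-75,y,14.3),max_speed=.07); s=rep("push")
    if np.linalg.norm(s["contact_force"])>45: break
ctrl.pause(.3); rep("end")
p,W=cloud("wrist"); cv2.imwrite("pics/w_push.png",p)
p,W=cloud("top"); cv2.imwrite("pics/t_push.png",p); np.save("pics/t_push.npy",W)
hsv=cv2.cvtColor(p,cv2.COLOR_BGR2HSV); r=np.nan_to_num(W[...,:2]-O,nan=9); u=r@FX*1000; v=r@FY*1000; z=W[...,2]*1000
b=(hsv[...,0]>95)&(hsv[...,0]<125)&(hsv[...,1]>130)&(abs(v)<40)&(abs(u)<110)
for k in (-75,-60,-45,30,45): c=b&(abs(u-k)<6); print(k,c.sum(),np.median(z[c]) if c.any() else "")
o=(hsv[...,0]>4)&(hsv[...,0]<22)&(hsv[...,1]>150)&(abs(u+75)<40)&(abs(v)<200)
print("wedge",o.sum(),np.percentile(u[o],[3,97]),np.percentile(v[o],[1,99]))
E
```

```text
base edge -y -87.63185500872551
base edge x [-35. -35. -35. -35. -35. -35. -35. -35. -35. -35. -35. -35. -36. -35.
 -35. -35. -35. -35. -35. -35. -35. -35. -35. -35. -35. -35. -35. -35.
 -35. -35. -35. -35. -35. -35. -35.]
push t 11.30 F [ -75.  -140.    14.3] w 28.9 g 61 f [ 0.5  0.2 -1.1]
push t 11.88 F [ -74.8 -110.3   14.4] w 28.8 g 61 f [ 1.2 -3.8  0. ]
push t 12.31 F [-74.9 -90.2  14.3] w 28.9 g 61 f [ 0.9 -4.2 -1.6]
push t 12.63 F [-75.3 -76.6  14.1] w 28.6 g 62 f [ 0.1  0.7 -2.4]
push t 12.90 F [-75.1 -68.8  14.2] w 28.9 g 62 f [ 0.2  2.  -3.1]
end t 13.20 F [-75.1 -68.9  14.2] w 28.9 g 61 f [ 1.4  4.8 -3.3]
-75 0 
-60 0 
-45 0 
30 15 84.4674752587941
45 19 83.1948810836563
wedge 164 [-89.08229705 -62.47132317] [-49.76813673  71.32358579]
```

```bash
python3 - <<'E'
from h import *
ctrl.movel(F(-75,-67.5,14.3),max_speed=.05); ctrl.pause(.1); rep("a")
ctrl.ungrasp(); rep("open"); ctrl.pause(.25)
s=rep("let go"); ctrl.movel(np.r_[s["tcp_pos"][:2],.13],max_speed=.2); 
ctrl.movel(F(-10,110,200),max_speed=.35); ctrl.pause(.15)
p,W=cloud("wrist"); cv2.imwrite("pics/w_up.png",p); np.save("pics/w_up.npy",W); rep("look")
hsv=cv2.cvtColor(p,cv2.COLOR_BGR2HSV); r=np.nan_to_num(W[...,:2]-O,nan=9); u=r@FX*1000; v=r@FY*1000; z=W[...,2]*1000
b=(hsv[...,0]>95)&(hsv[...,0]<125)&(hsv[...,1]>130)&(abs(v)<40)&(abs(u)<110)
for k in (-75,-60,-45,30,45): c=b&(abs(u-k)<6); print(k,c.sum(),np.median(z[c]) if c.any() else "")
o=(hsv[...,0]>4)&(hsv[...,0]<22)&(hsv[...,1]>150)&(abs(u+75)<40)&(abs(v)<200)
print("wedge",o.sum(),np.percentile(u[o],[3,97]),np.percentile(v[o],[1,99]))
sp=~b&(z>47)&(z<66)&(abs(u)<22)&(v>32)&(v<110); print("spool",np.percentile(u[sp],[2,98]),np.percentile(v[sp],[1,99]),np.percentile(z[sp],[50,97]))
E
```

```text
a t 13.65 F [-75.1 -68.5  14.4] w 28.9 g 61 f [-0.3 -3.  -2.4]
open t 14.24 F [-74.9 -67.4  14.3] w 85.6 g 0 f [-0.9  0.  -0.7]
let go t 14.49 F [-75.  -67.5  14.3] w 85.7 g 0 f [ 0.8  0.6 -0.2]
look t 16.14 F [-10.5 108.2 199.4] w 85.2 g 0 f [0.7 0.5 0. ]
-75 544 95.90209839839846
-60 301 96.48778721841595
-45 305 94.26404864653902
30 268 83.28127275330601
45 263 81.11958448631148
wedge 3037 [-93.38832192 -60.60279895] [-79.18929507  75.68133059]
spool [-16.01038143  14.86077489] [32.38868363 76.42497071] [57.18830081 60.1345218 ]
```

View pics/w_up.png

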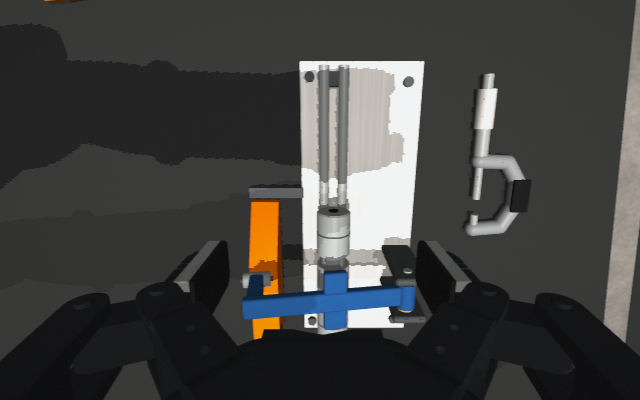

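The arm is up, with its bar at rows 290–315. The wedge nose, near (265,200), is just short of the lug at row 192. The roller sits at (257,280). I'll check that it is on the flat top.

```bash
python3 - <<'E'
from h import *
def arm(W,p):
    hsv=cv2.cvtColor(p,cv2.COLOR_BGR2HSV); r=np.nan_to_num(W[...,:2]-O,nan=9); u=r@FX*1000; v=r@FY*1000; z=W[...,2]*1000
    b=(hsv[...,0]>95)&(hsv[...,0]<125)&(hsv[...,1]>130)&(abs(v)<7)&(u>-83)&(u<50)&(abs(u)>18)&(z>70)
    x=u[b]; y=z[b]
    for i in range(5):
        f=np.polyfit(x,y,1); e=abs(np.polyval(f,x)-y); x,y=x[e<max(2,2*np.median(e))],y[e<max(2,2*np.median(e))]
    print("slope",f[0],"n",len(x),"z at -75",np.polyval(f,-75)); return hsv,u,v,z
arm(np.load("pics/w_fix.npy"),cv2.imread("pics/w_fix.png"))
hsv,u,v,z=arm(np.load("pics/w_up.npy"),cv2.imread("pics/w_up.png"))
o=(hsv[...,0]>4)&(hsv[...,0]<22)&(hsv[...,1]>150)&(abs(u+75)<12)
print([(k,round(float(np.median(z[o&(abs(v-k)<2.5)])),1)) for k in range(5,76,5) if (o&(abs(v-k)<2.5)).any()])
b=(u<-88)&(u>-100)&(z>20)&(z<50)&(abs(v)<25)&(hsv[...,1]<80); print("roller",b.sum(),np.percentile(v[b],[5,50,95]) if b.any() else "", np.percentile(z[b],[5,95]) if b.any() else "")
E
```

```text
slope 0.0005220737296478321 n 712 z at -75 77.5296964862891
slope -0.14671694614862524 n 1387 z at -75 98.97523817379823
[(5, 36.9), (10, 36.8), (15, 35.3), (20, 33.2), (25, 31.0), (30, 28.8), (35, 26.8), (40, 24.6), (45, 22.3), (50, 20.1), (55, 18.0), (60, 15.7), (65, 13.7), (70, 11.2), (75, 8.0)]
roller 18 [3.49083346 8.50329672 9.28555898] [46.68760445 49.62814523]
```

```bash
python3 - <<'E'
from h import *
ctrl.movel(F(-.5,64,100),down(FYAW),max_speed=.25); ctrl.movel(F(-.5,64,27),max_speed=.12); rep("down")
ctrl.close_gripper(50); s=rep("closed")
if abs(s["width"]-.034)<.006:
    x,y,z=(s["tcp_pos"][:2]-O)@FX*1000,(s["tcp_pos"][:2]-O)@FY*1000,s["tcp_pos"][2]*1000
    for d in (40,90,129):
        ctrl.movel(F(x,y+d,z+.3),max_speed=.09); s=rep("drag")
        if np.linalg.norm(s["contact_force"])>40 or abs(s["width"]-.034)>.006: print("STOP"); break
    else:
        ctrl.pause(.2); rep("before open"); ctrl.ungrasp(); ctrl.pause(.4); rep("open")
        s=get_state(); ctrl.movel(s["tcp_pos"]+[0,0,.10],max_speed=.2); ctrl.movel(F(-.5,150,200),max_speed=.25); ctrl.pause(.15)
        p,W=cloud("wrist"); cv2.imwrite("pics/w_load.png",p); np.save("pics/w_load.npy",W); rep("look")
        r=np.nan_to_num(W[...,:2]-O,nan=9); u=r@FX*1000; v=r@FY*1000; z=W[...,2]*1000
        sp=(z>50)&(z<66)&(abs(u)<14)&(v>20)&(v<220); print("spool",np.percentile(u[sp],[2,98]),np.percentile(v[sp],[1,99]),np.percentile(z[sp],[50,97]))
        print([(k,round(float(np.percentile(z[(abs(u)<4)&(abs(v-k)<2)],80)),1)) for k in range(35,220,6) if ((abs(u)<4)&(abs(v-k)<2)).any()])
E
```

```text
down t 17.49 F [ 0.2 64.2 27.9] w 85.6 g 0 f [-0.8 -0.3  0.2]
closed t 18.02 F [ 0.2 64.1 27.7] w 32.4 g 49 f [0.5 1.4 4.9]
drag t 18.61 F [  0.  105.9  27.9] w 32.4 g 49 f [1.4 2.9 0.1]
drag t 19.32 F [ -0.  155.4  28. ] w 32.4 g 50 f [ 1.6  2.  -1.4]
drag t 19.90 F [ -0.  194.6  28. ] w 32.4 g 50 f [ 0.9  1.8 -0.7]
before open t 20.10 F [  0.2 192.7  28. ] w 32.5 g 50 f [ 0.9  1.3 -1.5]
open t 21.07 F [  0.2 193.1  28. ] w 85.5 g 0 f [ 0.  -0.4  0.6]
look t 22.40 F [ -1.4 150.9 198.1] w 85.7 g 0 f [ 0.2 -0.   0. ]
spool [-13.18167755  13.19791511] [ 57.62866218 204.06047032] [57.60986241 60.21636855]
[(59, 59.8), (65, 60.0), (71, 59.8), (77, 60.0), (83, 59.9), (89, 60.0), (95, 59.8), (101, 58.1), (107, 54.9), (113, 59.9), (119, 59.7), (125, 60.0), (131, 60.0), (137, 60.1), (143, 59.7), (149, 58.9), (155, 54.7), (161, 287.7), (167, 59.9), (173, 59.8), (179, 60.5), (185, 60.1), (191, 60.0), (197, 60.0), (203, 59.5), (209, 21.2), (215, 9.1)]
```

View pics/w_load.png

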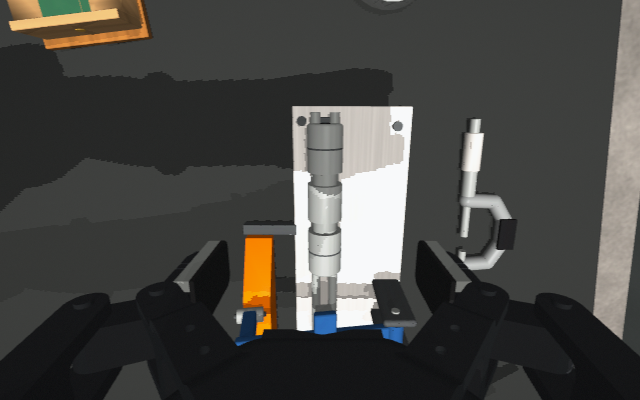

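The spool rests on the rods at rows 120–275, about F y 131, clear of the arm. Before gripping it I'll refine the cradle pose.

```bash
cat > an3.py <<'E'
from h import *
def cr(W,nm,a2=np.radians(87.8),c0=np.array([.44,.345])):
    y2=np.array([np.cos(a2),np.sin(a2)]); x2=np.array([y2[1],-y2[0]])
    r=np.nan_to_num(W[...,:2]-c0,nan=9)*1000; u=r@x2; v=r@y2; Z=np.nan_to_num(W[...,2])*1000
    b=(abs(u)>36)&(abs(u)<46)&(abs(v)<110)
    print(nm,[(k,int(np.percentile(Z[b&(abs(v-k)<2)],70)) if (b&(abs(v-k)<2)).any() else None) for k in range(-104,105,4)])
    h=(abs(u)<60)&(abs(v)<100)&(Z>34)&(Z<50)
    for lo,hi in ((-100,-60),(-60,-10),(10,60),(60,105)):
        q=h&(v>lo)&(v<hi); print((lo,hi),"u",np.percentile(u[q],[1,99]).round(1),"v",np.percentile(v[q],[1,99]).round(1))
    # valley line: lowest z in saddles
    for s in (-1,1):
        q=(abs(u)<30)&(v*s>42)&(v*s<75)&(Z>8)&(Z<45)
        A=u[q];B=Z[q]; f=lambda p: p
        from scipy.optimize import curve_fit
        po,_=curve_fit(lambda u,c,z0:z0+abs(u-c),A,B,p0=[0,12],loss="soft_l1",method="trf"); print(s,"V at u",po.round(2))
if __name__=="__main__":
    cr(np.load("pics/w_cradle.npy"),"wrist"); cr(cloud("top",np.load("pics/top0.npy"))[1],"top")
E
python3 an3.py
```

```text
wrist [(-104, -1), (-100, 0), (-96, None), (-92, None), (-88, None), (-84, None), (-80, 43), (-76, 42), (-72, 37), (-68, 36), (-64, 37), (-60, 37), (-56, 37), (-52, 37), (-48, 37), (-44, 37), (-40, 37), (-36, 37), (-32, 27), (-28, 7), (-24, 7), (-20, 285), (-16, 306), (-12, 305), (-8, 310), (-4, 318), (0, 341), (4, 332), (8, 346), (12, 336), (16, 348), (20, 347), (24, 7), (28, 7), (32, 7), (36, 7), (40, 7), (44, 37), (48, 37), (52, 36), (56, 37), (60, 36), (64, 37), (68, 36), (72, 37), (76, 37), (80, 37), (84, 42), (88, 43), (92, 42), (96, 7), (100, 6), (104, 0)]
(-100, -60) u [-47.1  47.1] v [-81.7 -60.2]
(-60, -10) u [-47.6  47.1] v [-59.6 -33.1]
(10, 60) u [-47.6  47.1] v [43.  59.9]
(60, 105) u [-47.5  47.2] v [60.4 91.5]
-1 V at u [-0.26 15.03]
1 V at u [-0.19 14.73]
top [(-104, 0), (-100, 2), (-96, 0), (-92, 8), (-88, 9), (-84, 43), (-80, 43), (-76, 37), (-72, 39), (-68, 38), (-64, 38), (-60, 39), (-56, 36), (-52, 39), (-48, 41), (-44, 36), (-40, 38), (-36, 39), (-32, 10), (-28, 9), (-24, 9), (-20, 10), (-16, 9), (-12, 8), (-8, 11), (-4, 9), (0, 7), (4, 10), (8, 9), (12, 7), (16, 7), (20, 9), (24, 6), (28, 8), (32, 9), (36, 8), (40, 30), (44, 38), (48, 36), (52, 38), (56, 39), (60, 36), (64, 36), (68, 37), (72, 36), (76, 39), (80, 43), (84, 44), (88, 41), (92, None), (96, None), (100, 2), (104, 0)]
(-100, -60) u [-47.2  47. ] v [-85.9 -60.2]
(-60, -10) u [-48.   46.4] v [-58.9 -36.8]
(10, 60) u [-47.7  46.8] v [38.1 59. ]
(60, 105) u [-45.4  46.1] v [60.4 87.7]
-1 V at u [-0.1  15.03]
1 V at u [-0.31 14.67]
```

```bash
python3 - <<'E'
from h import *
ctrl.movel(F(.2,130.7,100),down(FYAW),max_speed=.2); ctrl.movel(F(.2,130.7,28),max_speed=.12); rep("down")
ctrl.close_gripper(80); s=rep("closed")
if abs(s["width"]-.0335)<.005:
    ctrl.movel(s["tcp_pos"]+[0,0,.05],max_speed=.1); rep("lift")
    ctrl.movel(s["tcp_pos"]+[0,0,.09],max_speed=.1)
    ctrl.movel([.44,.35,.115],down(np.radians(-2.2)),max_speed=.16); ctrl.pause(.3); s=rep("over"); print(s["tcp_pos"],s["eef_rot"])
    for c in ("wrist","top","side"):
        p,W=cloud(c); cv2.imwrite(f"pics/{c[0]}_over.png",p); np.save(f"pics/{c[0]}_over.npy",W)
        print(c,[(np.round(m["point"]),round(m["p"],2)) for m in models.recognise(c,"spool_mid")])
E
python3 - <<'E'
import cv2,numpy as np
a=cv2.imread("pics/w_over.png"); t=cv2.imread("pics/t_over.png")[180:300,160:320]; s=cv2.imread("pics/s_over.png")[200:320,270:430]
cv2.imwrite("pics/cmp.png",np.vstack([cv2.resize(a,(640,400))[:,:],np.hstack([cv2.resize(t,(266,200)),cv2.resize(s,(266,200)),np.zeros((200,108,3),np.uint8)])]))
E
```

```text
down t 23.81 F [  0.8 130.7  28.8] w 85.4 g 0 f [-0.4  0.2 -0.3]
closed t 24.35 F [  0.4 130.8  28.8] w 31.9 g 79 f [-1.8  0.1  5.5]
lift t 25.01 F [-1.000e-01  1.309e+02  7.830e+01] w 32.0 g 80 f [ 0.3  0.6 -4.3]
over t 28.12 F [-233.8  374.5  115. ] w 31.7 g 80 f [-0.7  0.6 -3.8]
[0.440143   0.3498164  0.11500212] [2.65608006e-05 7.20675984e-01 6.93272043e-01 7.55303244e-07]
wrist [(array([321., 203.]), 0.93), (array([623., 253.]), 0.43)]
top [(array([251., 241.]), 0.69)]
side [(array([342., 247.]), 0.88), (array([326., 154.]), 0.34)]
```

View pics/cmp.png

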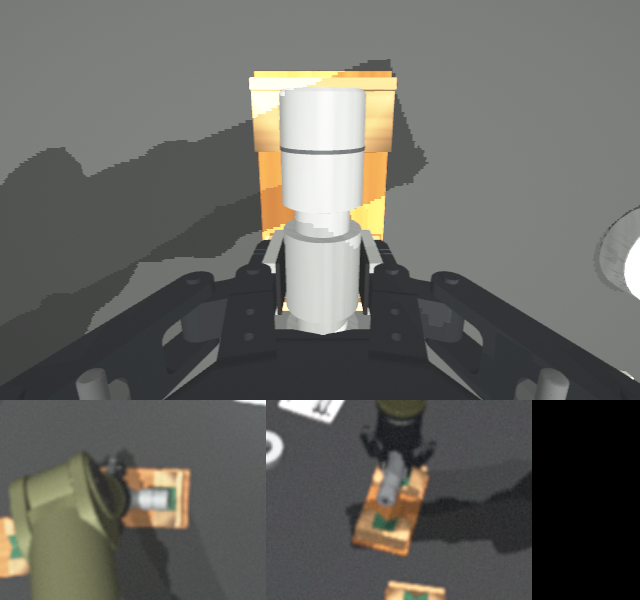

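The wrist picture shows the spool held level over the cradle. Its far end is at row ~90, the cradle's end wall at row ~80, and the saddle edge at row ~152. I'll measure the relative offset along the axis.

```bash
python3 - <<'E'
from h import *
for f in ("w","t"):
    W=np.load(f"pics/{f}_over.npy"); a=np.radians(87.8); y2=np.array([np.cos(a),np.sin(a)]); x2=np.array([y2[1],-y2[0]])
    r=np.nan_to_num(W[...,:2]-[.44,.35],nan=9)*1000; u=r@x2; v=r@y2; Z=np.nan_to_num(W[...,2])*1000
    s=(abs(u)<10)&(Z>125)&(Z<165)&(abs(v)<100)
    print(f,"spool ends v",np.percentile(v[s],[.5,2,98,99.5]).round(1),"z",np.percentile(Z[s],[50,98]).round(1))
    s2=(abs(u)<20)&(Z>118)&(Z<165)&(v>35)&(v<73); print("spool u",np.percentile(u[s2],[2,98]).round(1),"slope",np.polyfit(v[s2&(abs(u)<3)],Z[s2&(abs(u)<3)],1) if s2.any() else "")
    e=(abs(u)<8)&(Z>145)
    print("groove profile",[(k,round(float(np.median(Z[(abs(u)<4)&(abs(v-k)<1.5)&(Z>110)])),0)) for k in range(8,84,3) if ((abs(u)<4)&(abs(v-k)<1.5)&(Z>110)).any()])
    for sg in (1,-1):
        h=(abs(u)>25)&(abs(u)<47)&(Z>34)&(Z<41)&(v*sg>0)&(abs(v)<100); w=(abs(u)>25)&(abs(u)<47)&(Z>41)&(Z<50)&(v*sg>50)&(abs(v)<110)
        print(sg,"saddle v",np.percentile(v[h],[1,99]).round(1) if h.any() else "","wall",np.percentile(v[w],[2,98]).round(1) if w.any() else "")
print([ (m["p"]) for m in ()])
E
```

```text
w spool ends v [-28.  -25.7  72.5  73.7] z [144.5 146.5]
spool u [-15.9  15.1] slope [-3.23072636e-03  1.45762781e+02]
groove profile [(8, 145.0), (11, 200.0), (14, 146.0), (17, 143.0), (20, 140.0), (23, 140.0), (26, 141.0), (29, 145.0), (32, 146.0), (35, 146.0), (38, 146.0), (41, 145.0), (44, 146.0), (47, 145.0), (50, 146.0), (53, 146.0), (56, 145.0), (59, 146.0), (62, 145.0), (65, 146.0), (68, 146.0), (71, 145.0), (74, 145.0)]
1 saddle v [38.2 78.9] wall [79.3 86.7]
-1 saddle v [-79.4 -78.7] wall [-87.  -78.9]
t spool ends v [-79.9 -79.5 -21.8 -21.2] z [144.8 150.6]Traceback (most recent call last):
  File "<stdin>", line 7, in <module>
    return _quantile_unchecked(
        a, q, axis, out, overwrite_input, method, keepdims, weights)
    return _ureduce(a,
                    func=_quantile_ureduce_func,
    ...<5 lines>...
                    overwrite_input=overwrite_input,
                    method=method)
    r = func(a, **kwargs)
    result = _quantile(arr,
                       quantiles=q,
    ...<2 lines>...
                       out=out,
                       weights=wgt)
    slices_having_nans = np.isnan(arr[-1, ...])
                                  ~~~^^^^^^^^^
IndexError: index -1 is out of bounds for axis 0 with size 0
```

```bash
python3 - <<'E'
from h import *
y=.3503
ctrl.movel([.44,y,.06],max_speed=.12); ctrl.movel([.44,y,.030],max_speed=.05); s=rep("30"); f0=s["contact_force"][2]
for z in np.arange(.028,.0225,-.001):
    ctrl.movel([.44,y,z],max_speed=.03); s=rep("d")
    if np.linalg.norm(s["contact_force"]-[0,0,f0])>6: break
ctrl.pause(.2); rep("set"); ctrl.ungrasp(); ctrl.pause(.3); s=rep("open")
ctrl.movel(s["tcp_pos"]+[0,0,.10],max_speed=.15); ctrl.movel([.44,.30,.25],max_speed=.25); ctrl.pause(.2)
p,W=cloud("wrist"); cv2.imwrite("pics/w_done.png",p); np.save("pics/w_done.npy",W); rep("look")
p,WT=cloud("top"); cv2.imwrite("pics/t_done.png",p); np.save("pics/t_done.npy",WT)
a=np.radians(87.8); y2=np.array([np.cos(a),np.sin(a)]); x2=np.array([y2[1],-y2[0]])
r=np.nan_to_num(W[...,:2]-[.44,.35],nan=9)*1000; u=r@x2; v=r@y2; Z=np.nan_to_num(W[...,2])*1000
q=(abs(u)<13)&(Z>47)&(Z<65)&(abs(v)<95); print("spool v",np.percentile(v[q],[.5,99.5]),"z",np.percentile(Z[q],[50,98]))
for k in (-65,-45,0,45,65): b=(abs(u)<25)&(Z>42)&(Z<65)&(abs(v-k)<6); print(k,np.percentile(u[b],[2,98]).round(1),np.percentile(Z[b],97).round(1))
E
```

```text
30 t 29.78 F [-233.9  375.    30. ] w 31.8 g 80 f [-0.1 -0.1 -3.5]
d t 30.03 F [-234.   375.    28.1] w 31.3 g 80 f [ 0.6 -0.1 -3.6]
d t 30.28 F [-234.  375.   27.] w 32.1 g 80 f [-1.2 -0.1 -4.5]
d t 30.53 F [-234.1  375.    25.9] w 31.5 g 80 f [ 0.8 -0.8 -3.9]
d t 30.78 F [-233.6  375.2   25.1] w 31.8 g 80 f [ 1.2  0.1 -3.1]
d t 31.03 F [-233.5  375.2   24.9] w 31.9 g 81 f [-0.  -1.3  5. ]
set t 31.23 F [-233.5  375.2   24.9] w 31.5 g 81 f [ 0.1 -1.4  5. ]
open t 32.10 F [-234.  375.   24.] w 85.1 g 0 f [ 0.4 -0.5  0.8]
look t 33.86 F [-227.4  325.4  248.5] w 85.2 g 0 f [ 0.6  0.2 -0.3]
spool v [-74.23233807  74.1375847 ] z [53.94047461 56.69203609]
-65 [-16.4  15.4] 56.6
-45 [-16.1  16.3] 56.4
0 [-15.6  15.6] 56.3
45 [-16.3  16.1] 56.4
65 [-16.   15.8] 56.6
```

View pics/w_done.png

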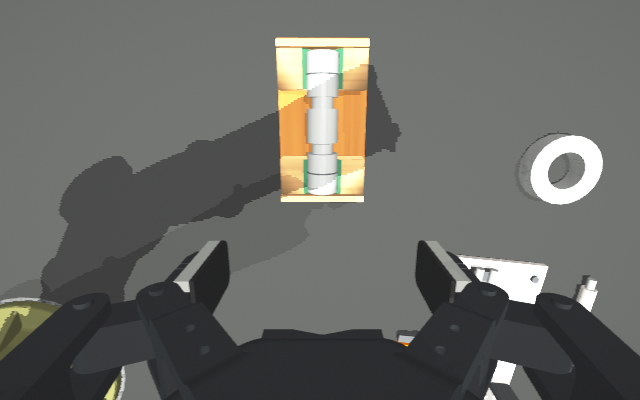

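View pics/t_done.png

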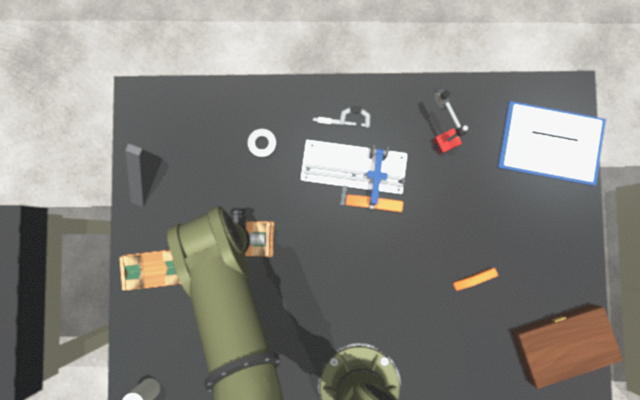

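The spool lies centred in the cradle at (322,120) in the wrist view, its top 57 mm high and level at both saddles. In the top view the wedge is still under the arm at (375,203), and the other instruments haven't moved.

```bash
python3 -c "
from station import ticket; print(ticket.close_job())"
```

```text
the job is handed in; nothing more can be done
None
```

The job is handed in at about 34 s of the 72 s allowed: the spool lies centred and level in the near cradle, the arm still stands on the larger wedge, and the other instruments look unmoved; no verdict was returned.

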